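# Take down a gluing jig

## Task

The glue on the terracotta plaque has set, so take the gluing jig apart and put each part squarely in the middle of its own place, in this order: the dark steel weight on the round black rubber mat; the red hold-down bracket, standing upright on its foot, on the red-edged yellow mat; the blue pressing block on the blue tray, lying along it; and last the plaque, terracotta side up, lying along the white drying rack. The bracket hangs on the jig's screw by a keyhole: lift it until the screw head meets the wide part of the hole, then pull it off away from the post. Set everything down softly, without dropping it, let go, and leave the white glue bottle standing where it is.

Things in the scene. Friction and masses are not known exactly. Their poses are not given: they have to be found in the camera images.
- jig: Fixed green jig. Origin at table height under the post's front face, +x out of that face, away from the robot. Post 50 wide, 30 thick, 160 mm high. Beam 44 wide, 20 high, to x=200, carries plaque, block and weight. A screw juts along +x at z=146: shank 6 dia, head 14 dia at x=9 to 13 mm. On it hangs the bracket, its foot 3 mm above the block's near end, so the block stays trapped till it is off.
- weight: Dark steel weight, 0.26 to 0.45 kg: cylinder 36 mm diameter, 36 mm high, on it a round grip stem 18 mm diameter from 36 to 70 mm. Origin at the middle of its underside, z up. It starts on the block just beyond the bracket's foot, in the way of pulling the bracket off.
- bracket: Red L-bracket, 0.12 kg. Origin mid-foot underside, +x away from post. Foot 62 (x) by 40 by 8 mm. Back plate 92 high at x=-31 to -25; keyhole: 24 wide from z=36 to 62, slot 9 wide from 62 to 80, hanging by the slot's top. Raise 28 mm (+-4), then pull 15 mm or more along +x to clear the screw head. Grip the rib 14 thick (y), x=-7 to 29, z=8 to 52. Stands on its foot.
- block: Blue-painted wooden pressing block, 130 (x) by 46 (y) by 24 mm high, 0.07 to 0.14 kg. Origin at the middle of its underside, z up.
- plaque: Plaque, 160 (x) by 58 (y) by 22 mm high, 0.18 to 0.29 kg: dark wooden backing 12 mm thick with a terracotta tile 150 by 52 by 10 mm glued on top. Origin at the middle of its underside, z up. The beam under it is narrower (44 mm), so fingertips can reach past its lower edge.
- rubber_mat: Place for the weight: round black rubber mat, 90 mm diameter, 5 mm thick, with a dark grey disc in the middle, fixed. Origin at its middle, at table height.
- red_mat: Place for the bracket: red mat 106 (x) by 84 (y) by 5 mm with a yellow middle, fixed. Origin at its middle, at table height.
- blue_tray: Place for the blue block: flat blue tray without rim, 158 (x) by 74 (y) by 5 mm, with a grey middle, fixed; its long side is its x axis. Origin at its middle, at table height.
- drying_rack: Place for the plaque: white slatted rack, 180 (x) by 82 (y) mm, slats across it whose tops are 12 mm above the table, fixed; its long side is its x axis. Origin at its middle, at table height.
- glue_bottle: White glue bottle, 52 mm diameter, 140 mm high, standing loose on the table beyond the jig; to be left alone. Origin at the middle of its underside.

How it is judged:
On the way, in this order (a step that is already met when the one before it is completed fails the run):
1. the weight stands on the rubber mat, released, while the bracket, block and plaque are still at the jig (horizontal distance between weight and rubber_mat below 0.015 m and z of weight in the frame of rubber_mat below 0.009 m and angle between weight's own z axis and vertical below 0.08 rad and linear speed of weight below 0.02 m/s and contact force between the fingers and weight below 0.3 N and horizontal distance between each of bracket, block, plaque and jig below 0.13 m), for 0.2 s.
2. the bracket stands on the red mat, released, while the block and plaque are still at the jig (horizontal distance between bracket and red_mat below 0.015 m and z of bracket in the frame of red_mat below 0.009 m and angle between bracket's own z axis and vertical below 0.08 rad and linear speed of bracket below 0.02 m/s and contact force between the fingers and bracket below 0.3 N and horizontal distance between each of block, plaque and jig below 0.13 m), for 0.2 s.
3. the blue block lies on the blue tray, released, while the plaque is still at the jig (horizontal distance between block and blue_tray below 0.015 m and z of block in the frame of blue_tray below 0.009 m and angle between block's own z axis and vertical below 0.08 rad and linear speed of block below 0.02 m/s and contact force between the fingers and block below 0.3 N and angle between the x axis of block and the x axis of blue_tray, either way round below 0.2 rad and horizontal distance between plaque and jig below 0.13 m), for 0.2 s.
4. the plaque lies on the drying rack, released (horizontal distance between plaque and drying_rack below 0.015 m and z of plaque in the frame of drying_rack below 0.016 m and angle between plaque's own z axis and vertical below 0.08 rad and linear speed of plaque below 0.02 m/s and contact force between the fingers and plaque below 0.3 N and angle between the x axis of plaque and the x axis of drying_rack, either way round below 0.2 rad), for 0.2 s.
At the end, for the whole second after the job is handed in: Weight, bracket, block and plaque each rest upright (within 0.08 rad) and released on their own place, within 15 mm of its middle; block and plaque lie along theirs within 0.2 rad; the glue bottle is within 20 mm of where it was (all of step 4 and horizontal distance between weight and rubber_mat below 0.015 m and z of weight in the frame of rubber_mat below 0.009 m and angle between each of weight, bracket, block's own z axis and vertical below 0.08 rad and linear speed of each of weight, bracket, block below 0.02 m/s and contact force between the fingers and weight below 0.3 N and horizontal distance between bracket and red_mat below 0.015 m and z of bracket in the frame of red_mat below 0.009 m and contact force between the fingers and bracket below 0.3 N and horizontal distance between block and blue_tray below 0.015 m and z of block in the frame of blue_tray below 0.009 m and contact force between the fingers and block below 0.3 N and angle between the x axis of block and the x axis of blue_tray, either way round below 0.2 rad and distance of glue_bottle from where it was at the start of the episode below 0.02 m); the robot touches nothing.
It fails at once if the glue bottle is knocked or moved (distance of glue_bottle from where it was at the start of the episode above 0.02 m or angle between glue_bottle's own z axis and vertical above 0.3 rad).
It fails at once if the weight is dropped (falls unheld from more than about 13 mm) (linear speed of weight above 0.5 m/s and contact force between the fingers and weight below 0.3 N).
It fails at once if the bracket is dropped (falls unheld from more than about 13 mm) (linear speed of bracket above 0.5 m/s and contact force between the fingers and bracket below 0.3 N).
It fails at once if the block is dropped (falls unheld from more than about 13 mm) (linear speed of block above 0.5 m/s and contact force between the fingers and block below 0.3 N).
It fails at once if the plaque is dropped (falls unheld from more than about 13 mm) (linear speed of plaque above 0.5 m/s and contact force between the fingers and plaque below 0.3 N).
It also fails if it takes over 120 s, if anything falls off the work surface, if the arm or the gripper's body presses on something with over 40 N, if the wrist force passes 120 N, or if a joint passes its speed limit or range.

## Robot

A 7-joint arm with a two-finger parallel gripper is mounted at the origin on the work surface. World frame = base frame: x ahead of the robot, y to its left, z up, the work surface at z = 0. Lengths are in m, angles in rad, forces in N, time in s.
With the tool pointing down it reaches from about 0.425 to 0.825 m from the base axis. Payload 3.6 kg.
Tool frame: the origin (TCP) lies at the very end of the fingers, on their centre line; the grasp point (between the pads) lies 19 mm behind it (grip_point_offset is the distance from the TCP to the grasp point, in m); z points along the fingers, y is the line along which they close (so a half turn about z gives the same grasp; the last joint's range is limited). The gripper opens to 93 mm and grips with 3 to 60 N. Pads are 15 mm wide; open, the fingers measure 128 mm over their backs; the gripper's body (75 mm by 188 mm) begins 65 mm behind the grasp point.
Start: joints at [-1.363, 0.615, -0.013, 1.423, 0.008, 1.103, -0.04], TCP at [0.151, 0.632, 0.219] pointing down, gripper open.
Joint ranges: [-3.12, 3.12], [-0.3, 2.06], [-1.34, 1.32], [0.26, 2.42], [-1.36, 4.5], [0.01, 1.98], [-2.84, 2.84]. Speed limits (rad/s): [2.79, 2.79, 3.14, 3.14, 3.14, 3.14, 3.14].

## Interface

Orientations are given as a rotation vector (axis times angle).
In Python, from cell import * gives the robot as it stands. The module is installed in compiled form; this text tells all that it offers.
- The arm moves only by the shell command python3 -m crank 'ROWS' [FORCE]. ROWS is JSON, a list that holds one entry, the list of rows, each a list of 7 numbers: the shift along the tool's x, y, z in mm, then the turn, a rotation vector about the tool's x, y, z in rad, then the opening, from 0 (shut) to 1 (fully open). A call has 1 to 8 rows; each row shifts and turns the commanded pose from where the row before left it, along the tool's axes as they then stand; what a row does not reach is not made up. A row lasts 1/8 s, in which the tool goes at most 62.5 mm and 10.7 degrees, less where a joint would pass 70% of its speed; a pose out of reach is approached as far as the arm can. A call is refused whole if a number of a shift passes 62.5 or a number of a turn 0.188, either way. A call with a gripper value outside its range is refused whole. The fingers move at their own pace and stop on an object; FORCE is the grip in N (left out, the last holds). Time passes only in rows, so rows that do not move let the fingers close. It gives the time, the measured TCP pose, the force, the opening and the grip force at its end, in the units of the state.
- read_state(): the state, without advancing time (a new reading comes with each control period).
- grab_frame(name): name is "side" or "top" or "wrist"; returns a dict with "pixels" (384x512x3 uint8, red, green, blue), "range_z" (384x512 float32, m along the optical axis (not along the pixel's ray), 0 where there is no reading), "fx", "fy", "cx", "cy" (pixels), "D" ([k1, k2, p1, p2, k3] as OpenCV has them; the pictures are not rectified), "world_from_camera" (4x4, takes a point from camera to world coordinates); the wrist camera has in their place "hand_eye" (4x4, takes a point from camera to tool coordinates, whose origin is the TCP and whose axes are the flange's). Camera axes: x right, y down, z forward; pixel columns grow to the right and rows downward; lengths in m; the calibration is good to about 2 mm. A picture is of the moment at which its call begins: read the wrist's pose just before it.
- sign_off(): hands the job in; it is judged then, once.
The state is a dict: "clock": time; "q": joint angles; "qd": joint speeds; "tau": joint torques, N m; "eef_pos": TCP position; "tool_rot": TCP orientation; "force": force on the tool from outside, world axes, zero at the start; "wrist_torque": the same for the moment, N m; "opening": finger opening in m; "grasp_force": force on a finger pad.
Only numpy, scipy, OpenCV 4.12 (cv2) and the standard library are available. Lean on these libraries where they do the work, as an engineer would, in place of code of your own. Each camera call takes 0.05 s, during which the arm holds its last target. There are 200 camera calls.

## Working session

There is one attempt and no reset: what is moved stays moved. The work goes in short steps, Python scripts to look and compute and a shell command to move; the robot and the scene stay as the last step left them, time stands still between calls to the robot, and variables do not carry over. Pictures are saved under pics/ and viewed, at most 14 in all, crops included, and the job is handed in when it is done.

```bash
mkdir -p pics; cat > h.py <<'E'
from cell import *
import numpy as np, cv2
from scipy.spatial.transform import Rotation as R
def T_tool():
    s=read_state(); T=np.eye(4); T[:3,:3]=R.from_rotvec(s['tool_rot']).as_matrix(); T[:3,3]=s['eef_pos']; return T
def cloud(name):
    T=T_tool(); f=grab_frame(name)
    W=f['world_from_camera'] if name!='wrist' else T@np.array(f['hand_eye'])
    h,w=f['range_z'].shape; u,v=np.meshgrid(np.arange(w),np.arange(h))
    K=np.array([[f['fx'],0,f['cx']],[0,f['fy'],f['cy']],[0,0,1.]])
    p=cv2.undistortPoints(np.stack([u,v],-1).reshape(-1,1,2).astype(np.float64),K,np.array(f['D'])).reshape(h,w,2)
    z=f['range_z']; P=np.dstack([p*z[...,None],z])@np.array(W)[:3,:3].T+np.array(W)[:3,3]
    P[z==0]=np.nan
    return f['pixels'],P
def save(n,im): cv2.imwrite('pics/'+n,im[...,::-1])
def st():
    s=read_state(); Rm=R.from_rotvec(s['tool_rot']).as_matrix()
    print('t',round(s['clock'],2),'pos',np.round(s['eef_pos'],4),'yaw y-axis',np.round(np.degrees(np.arctan2(Rm[1,1],Rm[0,1])),1),'z',np.round(Rm[:,2],3),'open',round(s['opening'],4),'gf',round(s['grasp_force'],2),'F',np.round(s['force'],1))
E
python3 - <<'E'
from h import *
st()
f=[]
for n in('top','side'):
    im,P=cloud(n); save(n+'0.png',im); np.savez('/tmp/'+n,im=im,P=P)
print(R.from_rotvec(read_state()['tool_rot']).as_matrix().round(3))
E
```

```text
t 0.0 pos [0.151  0.6314 0.2175] yaw y-axis 76.6 z [-0.001 -0.002 -1.   ] open 0.0928 gf 0.0 F [-0.2 -0.6  0.6]
[[-0.973  0.233 -0.   ]
 [ 0.233  0.973 -0.002]
 [-0.    -0.002 -1.   ]]
```

View pics/top0.png

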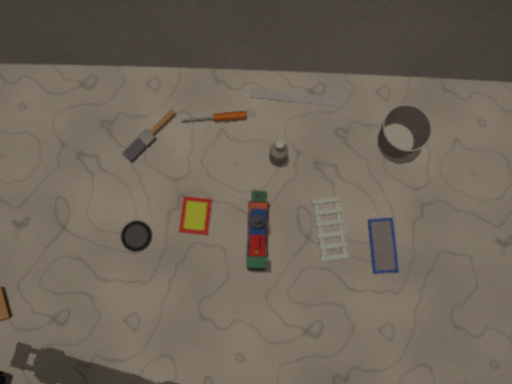

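View pics/side0.png

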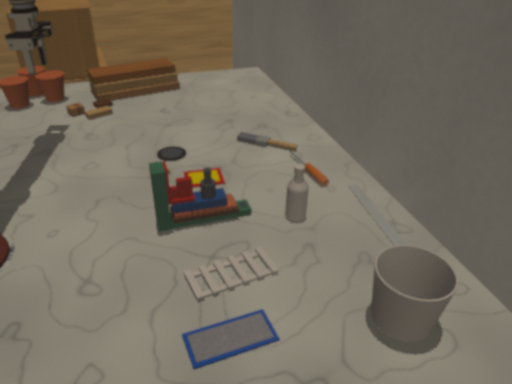

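The top view shows the rubber mat at (137,236), red mat (196,215), jig (258,232) with its post at the bottom, rack (330,229), tray (383,246) and bottle (279,152). The side view agrees with this.

```bash
python3 - <<'E'
from h import *
d=np.load('/tmp/top.npz'); im,P=d['im'],d['P']; hsv=cv2.cvtColor(im,cv2.COLOR_RGB2HSV)
H,S,V=[hsv[...,i].astype(int) for i in range(3)]
g=(slice(None),slice(None))
def box(a,b,c,e):
    m=np.zeros(H.shape,bool); m[b:e,a:c]=1; return m
def rect(n,m):
    m&=~np.isnan(P[...,0]); p=P[m]; 
    r=cv2.minAreaRect((p[:,:2]*1000).astype(np.float32))
    print(n,m.sum(),'mean',np.median(p,0).round(3),'rect',np.round(r[0],1),np.round(r[1],1),round(r[2],1))
print('table',P[300,300],P[100,60])
rect('rubber',box(115,215,160,258)&(V<60))
rect('redmat',box(172,190,218,240)&(S>150))
rect('tray',box(360,210,408,280)&(((S>90)&(H>90)&(H<135))))
rect('rack',box(305,190,355,268)&(P[...,2]>0.007))
rect('jiggreen',box(235,180,280,275)&(S>60)&(H>45)&(H<90))
rect('post top',box(235,180,280,275)&(P[...,2]>0.15))
rect('jig all',box(235,180,280,275)&(P[...,2]>0.015))
rect('red',box(235,180,280,275)&(S>180)&((H<4)|(H>176)))
rect('weighttop',box(240,180,280,240)&(V<70)&(S<110)&(P[...,2]>0.1))
b=box(240,180,280,250)&(P[...,2]>.03)
for v in range(188,272,4): print(v,[(int(u),*P[v,u].round(3),*hsv[v,u]) for u in (258,)])
rect('bottle',box(262,130,295,172)&(P[...,2]>0.04))
print('bottle top',np.nanmax(P[130:172,262:295,2]))
E
```

```text
table [ 0.35241233 -0.11629055  0.00363125] [ 9.26572201e-01  6.43650546e-01 -5.84454497e-05]
rubber 509 mean [0.514 0.363 0.005] rect [515.4 361.9] [86.2 83. ] 6.2
redmat 971 mean [0.581 0.194 0.005] rect [582.3 194.3] [ 80.6 104.4] 86.9
tray 268 mean [ 0.509 -0.342  0.006] rect [ 516.  -350.9] [154.1  73. ] 6.0
rack 977 mean [ 0.559 -0.197  0.012] rect [ 559.7 -194.9] [216.6 141.3] 3.0
jiggreen 324 mean [0.45  0.011 0.159] rect [543.6  13.5] [229.4  45.9] 1.7
post top 290 mean [0.447 0.011 0.16 ] rect [450.5  12.1] [43.6 48.2] 2.1
jig all 1556 mean [0.533 0.012 0.069] rect [543.7  12.3] [229.5  57.9] 0.6
red 227 mean [0.495 0.011 0.08 ] rect [490.6  11.6] [59.  35.4] 2.3
weighttop 115 mean [0.554 0.012 0.105] rect [557.3  12.9] [32.9 32.3] 1.9
188 [(258, np.float64(0.67), np.float64(0.015), np.float64(0.004), np.uint8(21), np.uint8(47), np.uint8(124))]
192 [(258, np.float64(0.656), np.float64(0.014), np.float64(0.014), np.uint8(64), np.uint8(79), np.uint8(77))]
196 [(258, np.float64(0.642), np.float64(0.014), np.float64(0.024), np.uint8(25), np.uint8(25), np.uint8(61))]
200 [(258, 
[... 1401 characters left out ...]
nt8(3), np.uint8(200), np.uint8(98))]
252 [(258, np.float64(0.47), np.float64(0.007), np.float64(0.152), np.uint8(10), np.uint8(169), np.uint8(107))]
256 [(258, np.float64(0.46), np.float64(0.006), np.float64(0.155), np.uint8(16), np.uint8(119), np.uint8(73))]
260 [(258, np.float64(0.449), np.float64(0.006), np.float64(0.158), np.uint8(65), np.uint8(88), np.uint8(81))]
264 [(258, np.float64(0.439), np.float64(0.005), np.float64(0.158), np.uint8(68), np.uint8(100), np.uint8(82))]
268 [(258, np.float64(0.429), np.float64(0.005), np.float64(0.154), np.uint8(60), np.uint8(79), np.uint8(45))]
bottle 336 mean [ 0.754 -0.038  0.096] rect [760.8 -38.2] [51.2 46.2] 87.6
bottle top 0.14635524976430192
```

```bash
cat >> h.py <<'E'
def go(x,y,z,yaw=None):
    """needed tool-frame shift (mm) after turning to yaw of y-axis (deg), and turn about tool z"""
    s=read_state(); Rm=R.from_rotvec(s['tool_rot']).as_matrix()
    cur=np.degrees(np.arctan2(Rm[1,1],Rm[0,1])); a=0 if yaw is None else (yaw-cur+90)%180-90
    a=np.radians(a); R2=R.from_rotvec([0,0,a]).as_matrix()@Rm
    d=(np.array([x,y,z])-s['eef_pos'])*1000
    print('turn tz',round(-a,3),'shift tool',np.round(R2.T@d,1),'norm',round(np.linalg.norm(d),1))
E
python3 -m crank '[[[0,0,0,0,0,-0.135,1],[0,0,0,0,0,-0.135,1],[-32,-52,-5,0,0,0,1],[-32,-52,-5,0,0,0,1],[-32,-52,-5,0,0,0,1],[-32,-52,-5,0,0,0,1],[-32,-52,-5,0,0,0,1],[-32,-52,-5,0,0,0,1]]]'
python3 -m crank '[[[-32,-52,-5,0,0,0,1],[-32,-52,-5,0,0,0,1],[-32,-52,-5,0,0,0,1],[-32,-52,-5,0,0,0,1],[-30,-52,-5,0,0,0,1],[0,0,0,0,0,0,1]]]'
python3 - <<'E'
from h import *
st(); im,P=cloud('wrist'); save('w1.png',im); np.savez('/tmp/w1',im=im,P=P)
E
```

```text
clock: 1.1
eef_pos: [0.3548, 0.3251, 0.2486]
tool_rot: [0.055, -3.141, 0.0]
force: [0.9, 1.2, -0.3]
opening: 0.0929
grasp_force: 0.0
clock: 1.85
eef_pos: [0.5231, 0.0664, 0.2734]
tool_rot: [-0.038, 3.14, -0.006]
force: [-0.4, 0.5, -0.9]
opening: 0.0928
grasp_force: 0.0
t 1.85 pos [0.5231 0.0664 0.2734] yaw y-axis 91.4 z [ 0.001 -0.004 -1.   ] open 0.0928 gf 0.0 F [-0.4  0.5 -0.9]
```

View pics/w1.png

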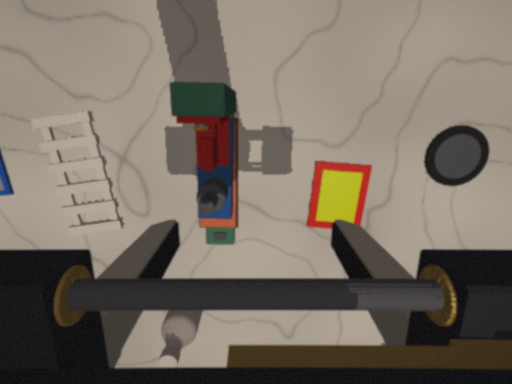

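The wrist view shows the post at (203,100), rib (208,148), weight (210,195), red mat (340,195), rubber mat (457,155) and rack (78,172). I'll measure these.

```bash
python3 - <<'E'
from h import *
d=np.load('/tmp/w1.npz'); im,P=d['im'],d['P']; hsv=cv2.cvtColor(im,cv2.COLOR_RGB2HSV)
H,S,V=[hsv[...,i].astype(int) for i in range(3)]; Z=P[...,2]
def box(a,b,c,e):
    m=np.zeros(H.shape,bool); m[b:e,a:c]=1; return m
def rect(n,m):
    m=m&~np.isnan(Z); p=P[m]; r=cv2.minAreaRect((p[:,:2]*1000).astype(np.float32))
    print(n,m.sum(),'medz',np.median(p[:,2]).round(4),'rect',np.round(r[0],1),np.round(r[1],1),round(r[2],1))
print('table z',np.nanmedian(Z[60:140,310:390]))
rect('rubber',box(415,115,500,195)&(V<75))
rect('redmat',box(300,155,380,232)&(S>150))
rect('rack slats',box(25,105,130,238)&(Z>0.0095)&(Z<.016))
rect('post top',box(160,70,245,130)&(Z>0.15))
j=box(150,70,250,245)
red=j&(S>180)&((H<4)|(H>176))
for a,b in((.065,.09),(.116,.132),(.15,.17)): rect('red %s'%a,red&(Z>a)&(Z<b))
rect('stem',j&(Z>0.13)&(P[...,0]>.53)&(P[...,0]<.59))
rect('cyl',j&(Z>0.1)&(Z<.112)&(P[...,0]>.53)&(P[...,0]<.59))
rect('blue',j&(H>95)&(H<130)&(S>100)&(Z>.055)&(Z<.08))
rect('tile',j&(H>4)&(H<15)&(S>120)&(Z>.03)&(Z<.055))
rect('beamtip',j&(H>50)&(H<90)&(Z>.01)&(Z<.04))
E
```

```text
table z -9.733830654887199e-05
rubber 2914 medz 0.0051 rect [513.7 361.4] [87.8 88.9] 51.1
redmat 3284 medz 0.0053 rect [574.4 172.5] [127.7 116.8] 86.3
rack slats 3207 medz 0.012 rect [ 557.4 -197. ] [180.5  83.7] 9.6
post top 2284 medz 0.16 rect [450.5  10.8] [42.8 50.2] 0.4
red 0.065 571 medz 0.0769 rect [491.6  12.1] [57.7 37.7] 0.3
red 0.116 412 medz 0.1207 rect [488.6  14.2] [20.8 59.7] 75.9
red 0.15 239 medz 0.1609 rect [462.8  12. ] [ 5.6 38. ] 0.2
stem 224 medz 0.1358 rect [548.4  11.9] [35.3 17.1] 2.7
cyl 400 medz 0.1021 rect [555.4  13. ] [34.9 31.3] 66.8
blue 846 medz 0.066 rect [532.6  13. ] [ 43.5 127.1] 89.6
tile 644 medz 0.0415 rect [545.6  12.6] [159.3  52.2] 0.3
beamtip 412 medz 0.0201 rect [545.5  13.7] [ 42.1 226. ] 89.5
```

```bash
python3 - <<'E'
from h import *
go(.556,.0125,.107,90.4)
E
```

```text
turn tz 0.023 shift tool [-34.1 -57.8 166.2] norm 179.2
```

```bash
python3 -m crank '[[[-17,-29,20,0,0,0.023,1],[-17,-29,40,0,0,0,1],[0,0,40,0,0,0,1],[0,0,36,0,0,0,1],[0,0,20,0,0,0,1],[0,0,10,0,0,0,1],[0,0,0,0,0,0,1]]]'; python3 - <<'E'
from h import *
st(); go(.556,.0125,.107,90.4); im,P=cloud('side'); save('s2.png',im[120:250,120:280].repeat(4,0).repeat(4,1))
E
```

```text
clock: 2.78
eef_pos: [0.556, 0.0169, 0.1073]
tool_rot: [0.022, -3.14, -0.001]
force: [-0.1, 0.7, 0.5]
opening: 0.0926
grasp_force: 0.0
t 2.77 pos [0.556  0.0169 0.1073] yaw y-axis 90.8 z [-0.001  0.001 -1.   ] open 0.0926 gf 0.0 F [-0.1  0.7  0.5]
turn tz 0.007 shift tool [ 0.  -4.4  0.3] norm 4.4
```

View pics/s2.png

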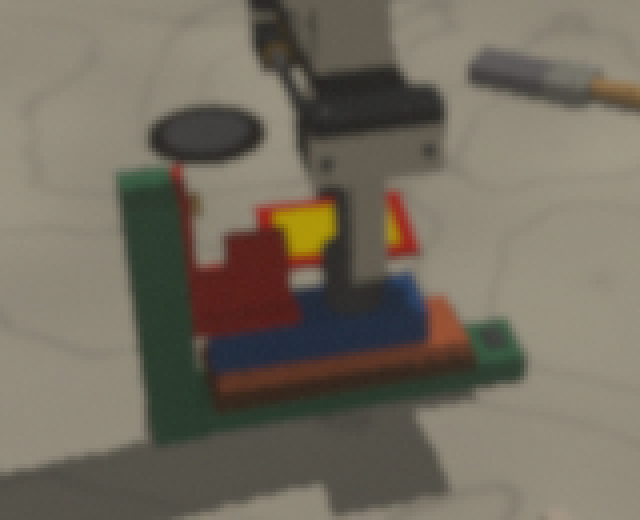

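The fingers stand either side of the stem at crop (360,250). I'll centre and close.

```bash
python3 -m crank '[[[0,-4.4,0,0,0,0,0.6],[0,0,0,0,0,0,0],[0,0,0,0,0,0,0],[0,0,0,0,0,0,0],[0,0,0,0,0,0,0],[0,0,0,0,0,0,0],[0,0,0,0,0,0,0]]]' 35; python3 - <<'E'
from h import *
st()
E
```

```text
clock: 3.7
eef_pos: [0.5565, 0.0113, 0.1076]
tool_rot: [0.019, -3.141, 0.0]
force: [0.7, 0.0, 0.5]
opening: 0.0276
grasp_force: 0.0
t 3.7 pos [0.5565 0.0113 0.1076] yaw y-axis 90.7 z [-0. -0. -1.] open 0.0276 gf 0.0 F [0.7 0.  0.5]
```

```bash
python3 -m crank '[[[0,0,0,0,0,0,0],[0,0,0,0,0,0,0],[0,0,0,0,0,0,0],[0,0,-6,0,0,0,0],[0,0,-12,0,0,0,0],[0,0,-30,0,0,0,0],[0,0,-30,0,0,0,0]]]' 35; python3 - <<'E'
from h import *
st(); go(.514,.3615,.15)
E
```

```text
clock: 4.58
eef_pos: [0.5563, 0.011, 0.187]
tool_rot: [0.019, -3.141, 0.001]
force: [1.1, -0.5, -3.4]
opening: 0.0169
grasp_force: 35.0
t 4.58 pos [0.5563 0.011  0.187 ] yaw y-axis 90.7 z [-0. -0. -1.] open 0.0169 gf 34.96 F [ 1.1 -0.5 -3.4]
turn tz -0.0 shift tool [ 38.1 351.   36.8] norm 355.0
```

```bash
python3 -m crank '[[[3,25,0,0,0,0,0],[5,45,0,0,0,0,0],[6,53,0,0,0,0,0],[6,53,0,0,0,0,0],[6,53,7,0,0,0,0],[6,52,10,0,0,0,0],[4,40,10,0,0,0,0],[2,22,10,0,0,0,0]]]'; python3 -m crank '[[[0,8,10,0,0,0,0],[0,0,30,0,0,0,0],[0,0,30,0,0,0,0],[0,0,10,0,0,0,0],[0,0,0,0,0,0,0]]]'; python3 - <<'E'
from h import *
st(); go(.514,.3615,.0475)
E
```

```text
clock: 5.58
eef_pos: [0.5132, 0.3566, 0.1487]
tool_rot: [0.025, -3.141, -0.002]
force: [-0.3, -0.3, -3.7]
opening: 0.0168
grasp_force: 35.0
clock: 6.2
eef_pos: [0.5148, 0.3602, 0.0684]
tool_rot: [0.016, -3.141, 0.002]
force: [0.1, -0.3, -1.7]
opening: 0.0169
grasp_force: 35.0
t 6.2 pos [0.5148 0.3602 0.0684] yaw y-axis 90.6 z [-0.    -0.002 -1.   ] open 0.0169 gf 34.96 F [ 0.1 -0.3 -1.7]
turn tz -0.0 shift tool [ 0.8  1.3 20.9] norm 21.0
```

```bash
python3 -m crank '[[[0.5,1,10,0,0,0,0],[0,0,6,0,0,0,0],[0,0,3,0,0,0,0],[0,0,1.5,0,0,0,0],[0,0,0,0,0,0,0],[0,0,0,0,0,0,0]]]'; python3 - <<'E'
from h import *
st()
E
```

```text
clock: 6.95
eef_pos: [0.5139, 0.3628, 0.0483]
tool_rot: [-0.019, 3.141, 0.0]
force: [1.1, 0.1, -2.9]
opening: 0.0166
grasp_force: 35.0
t 6.95 pos [0.5139 0.3628 0.0483] yaw y-axis 90.7 z [ 0.  0. -1.] open 0.0166 gf 34.96 F [ 1.1  0.1 -2.9]
```

```bash
python3 -m crank '[[[0,0,1,0,0,0,0],[0,0,0.5,0,0,0,0],[0,0,0,0,0,0,0],[0,0,0,0,0,0,0]]]'; python3 -m crank '[[[0,0,0.7,0,0,0,0],[0,0,0,0,0,0,0],[0,0,0,0,0,0,0]]]'|grep force
```

```text
clock: 7.45
eef_pos: [0.5137, 0.3627, 0.0466]
tool_rot: [0.019, -3.141, 0.0]
force: [1.0, -0.2, -2.7]
opening: 0.0169
grasp_force: 35.0
force: [-1.8, -0.7, 3.4]
grasp_force: 35.0
```

```bash
python3 -m crank '[[[0,0,0,0,0,0,0.5],[0,0,0,0,0,0,0.5],[0,0,0,0,0,0,0.5],[0,0,-20,0,0,0,0.5],[0,0,-50,0,0,0,0.5],[0,0,-50,0,0,0,0.5],[0,0,-20,0,0,0,0.5],[0,0,0,0,0,0,0.5]]]'; python3 - <<'E'
from h import *
st(); im,P=cloud('top'); save('t3.png',im[180:280,100:300].repeat(4,0).repeat(4,1))
go(.502,.012,.19,90.4)
im,P=cloud('wrist'); save('w3.png',im)
E
```

```text
clock: 8.82
eef_pos: [0.5147, 0.3634, 0.1878]
tool_rot: [-0.019, 3.138, 0.004]
force: [0.4, -0.2, -0.4]
opening: 0.0468
grasp_force: 0.0
t 8.82 pos [0.5147 0.3634 0.1878] yaw y-axis 90.7 z [ 0.004  0.003 -1.   ] open 0.0468 gf 0.0 F [ 0.4 -0.2 -0.4]
turn tz 0.005 shift tool [  14.2 -350.7   -4.2] norm 351.0
```

View pics/w3.png

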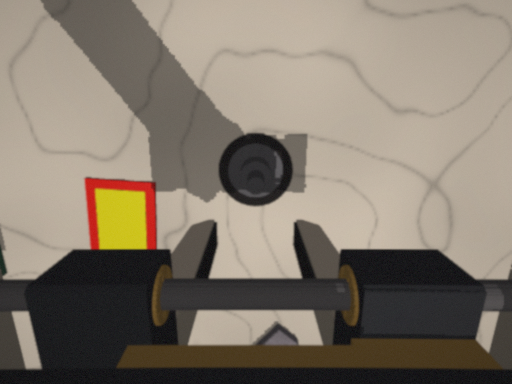

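The weight stands centred on the mat at (256,169). Next is the bracket.

```bash
python3 -m crank '[[[0,-25,-3,0,0,0.005,0.5],[2,-45,-3,0,0,0,0.5],[2,-55,0,0,0,0,0.5],[2,-55,0,0,0,0,0.5],[2,-55,0,0,0,0,0.5],[2,-55,0,0,0,0,0.5],[2,-40,0,0,0,0,0.5],[2,-21,0,0,0,0,0.5]]]'; python3 -m crank '[[[0,0,0,0,0,0,0.5]]]'; python3 - <<'E'
from h import *
st(); go(.503,.012,.09,90.4)
im,P=cloud('wrist'); save('w4.png',im)
hsv=cv2.cvtColor(im,cv2.COLOR_RGB2HSV); H,S=hsv[...,0].astype(int),hsv[...,1]; Z=P[...,2]
red=(S>170)&((H<4)|(H>176))&(abs(P[...,1])<.05)
for a,b in((.07,.085),(.113,.13),(.15,.17)):
    m=red&(Z>a)&(Z<b); p=P[m]; print(a,m.sum(),cv2.minAreaRect((p[:,:2]*1e3).astype(np.float32)) if m.sum()>3 else '',np.percentile(p[:,:2],[2,98],axis=0).round(4))
E
```

```text
clock: 9.93
eef_pos: [0.501, 0.0085, 0.1903]
tool_rot: [0.005, -3.138, 0.002]
force: [-0.2, -0.0, 1.1]
opening: 0.0467
grasp_force: 0.0
clock: 10.05
eef_pos: [0.5013, 0.0097, 0.1906]
tool_rot: [0.005, -3.138, 0.002]
force: [-1.4, 0.7, 0.2]
opening: 0.0462
grasp_force: 0.0
t 10.05 pos [0.5013 0.0097 0.1906] yaw y-axis 90.2 z [-0.003 -0.001 -1.   ] open 0.0462 gf 0.0 F [-1.4  0.7  0.2]
turn tz -0.004 shift tool [ -2.    2.4 100.5] norm 100.6
0.07 810 ((501.435546875, 11.546788215637207), (38.75296401977539, 38.193992614746094), 89.98081970214844) [[ 0.4835 -0.0074]
 [ 0.5201  0.0302]]
0.113 644 ((500.5695495605469, 10.919325828552246), (34.350364685058594, 13.485597610473633), 0.4331792891025543) [[0.4837 0.0042]
 [0.5167 0.0176]]
0.15 509 ((462.86700439453125, 11.458728790283203), (6.413191318511963, 38.609893798828125), 0.09096287190914154) [[ 0.4597 -0.007 ]
 [ 0.4657  0.0299]]
```

View pics/w4.png

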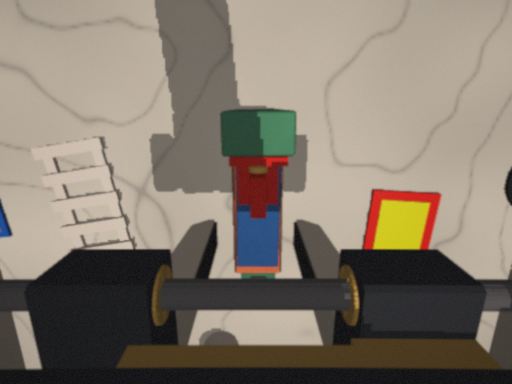

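The rib (258,190) lies between the fingers, and the screw shows at (258,170). I'll descend and grip.

```bash
python3 -m crank '[[[-3,1.5,30,0,0,0,0.5],[0,0,30,0,0,0,0.5],[0,0,25,0,0,0,0.5],[0,0,12,0,0,0,0.5],[0,0,3,0,0,0,0.4],[0,0,0,0,0,0,0.3]]]' ; python3 -m crank '[[[0,0,0,0,0,0,0],[0,0,0,0,0,0,0],[0,0,0,0,0,0,0],[0,0,0,0,0,0,0],[0,0,0,0,0,0,0],[0,0,0,0,0,0,0]]]' 30; python3 - <<'E'
from h import *
st()
E
```

```text
clock: 10.85
eef_pos: [0.5058, 0.0137, 0.0923]
tool_rot: [-0.012, 3.141, 0.0]
force: [-0.2, 0.9, -0.1]
opening: 0.0319
grasp_force: 0.0
clock: 11.6
eef_pos: [0.5058, 0.013, 0.0923]
tool_rot: [-0.011, 3.141, -0.0]
force: [1.2, -0.8, 3.4]
opening: 0.0138
grasp_force: 29.9
t 11.6 pos [0.5058 0.013  0.0923] yaw y-axis 90.4 z [ 0.001 -0.    -1.   ] open 0.0138 gf 29.9 F [ 1.2 -0.8  3.4]
```

Now raise 28 mm.

```bash
python3 -m crank '[[[0,0,-6,0,0,0,0],[0,0,-9,0,0,0,0],[0,0,-8,0,0,0,0],[0,0,-5,0,0,0,0],[0,0,0,0,0,0,0],[0,0,0,0,0,0,0]]]'
```

```text
clock: 12.35
eef_pos: [0.5056, 0.0132, 0.1201]
tool_rot: [-0.011, 3.141, 0.0]
force: [2.2, -0.1, -0.2]
opening: 0.0135
grasp_force: 29.9
```

```bash
python3 -m crank '[[[-4,0,0,0,0,0,0],[-6,0,0,0,0,0,0],[0,0,0,0,0,0,0]]]'; python3 -m crank '[[[-8,0,0,0,0,0,0],[-8,0,0,0,0,0,0],[0,0,0,0,0,0,0]]]'; python3 - <<'E'
from h import *
im,P=cloud('side'); save('s5.png',im[120:250,120:280].repeat(4,0).repeat(4,1))
E
```

```text
clock: 12.72
eef_pos: [0.5156, 0.0132, 0.1196]
tool_rot: [0.011, -3.141, 0.0]
force: [-0.5, 0.2, -1.9]
opening: 0.0136
grasp_force: 29.9
clock: 13.1
eef_pos: [0.5323, 0.0134, 0.1199]
tool_rot: [-0.011, 3.141, -0.0]
force: [-0.5, 0.1, -1.5]
opening: 0.0136
grasp_force: 29.9
```

View pics/s5.png

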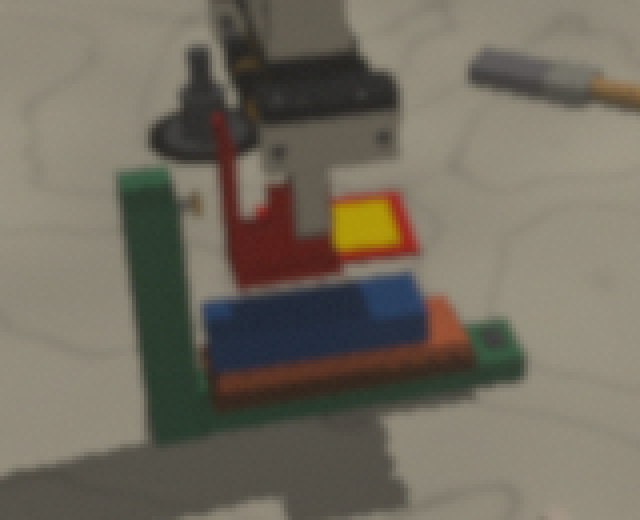

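The bracket is off the screw: its plate is at crop (228,200), clear of the screw head at (197,203).

```bash
python3 - <<'E'
from h import *
go(.597,.1937,.12,87)
E
python3 -m crank '[[[-30,0,-20,0,0,0,0],[-20,10,-20,0,0,0.06,0],[0,35,0,0,0,0,0],[0,45,0,0,0,0,0],[0,45,0,0,0,0,0]]]'; python3 - <<'E'
from h import *
st(); go(.597,.1937,.05,87)
E
```

```text
turn tz 0.06 shift tool [-55.8 183.5  -0.2] norm 191.8
clock: 13.78
eef_pos: [0.5876, 0.1496, 0.1599]
tool_rot: [-0.084, -3.14, 0.0]
force: [0.4, 0.6, -1.2]
opening: 0.0138
grasp_force: 29.9
t 13.78 pos [0.5876 0.1496 0.1599] yaw y-axis 86.9 z [-0.001 -0.    -1.   ] open 0.0138 gf 29.9 F [ 0.4  0.6 -1.2]
turn tz -0.001 shift tool [ -7.1  44.6 109.9] norm 118.8
```

```bash
python3 -m crank '[[[-5,25,20,0,0,0,0],[-2,15,30,0,0,0,0],[0,4,30,0,0,0,0],[0,0,22,0,0,0,0],[0,0,4,0,0,0,0],[0,0,0,0,0,0,0]]]'; python3 - <<'E'
from h import *
st(); go(.597,.1937,.028,87)
im,P=cloud('top'); hsv=cv2.cvtColor(im,cv2.COLOR_RGB2HSV); save('t6.png',im[170:270,150:290].repeat(5,0).repeat(5,1))
E
```

```text
clock: 14.52
eef_pos: [0.5974, 0.192, 0.0543]
tool_rot: [0.083, 3.14, -0.0]
force: [-0.6, -0.4, -1.2]
opening: 0.0135
grasp_force: 29.9
t 14.53 pos [0.5974 0.192  0.0543] yaw y-axis 87.0 z [ 0. -0. -1.] open 0.0135 gf 29.91 F [-0.6 -0.4 -1.2]
turn tz -0.001 shift tool [ 0.5  1.6 26.3] norm 26.4
```

View pics/t6.png

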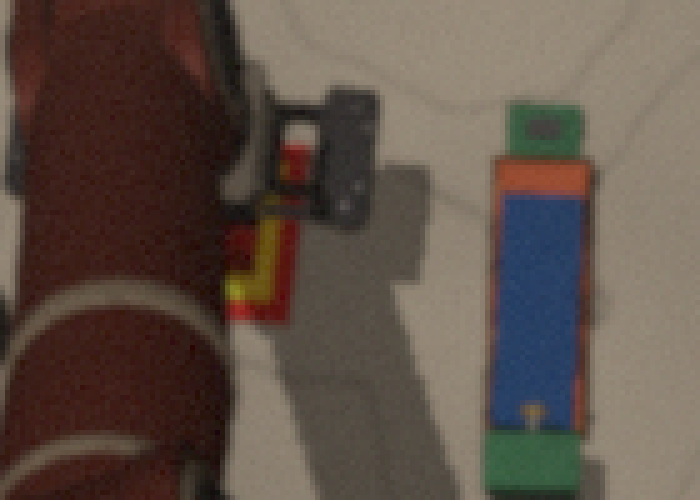

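The arm hides most of the mat, but its edge runs parallel to the bracket. I'll lower it.

```bash
python3 -m crank '[[[0.5,1.5,12,0,0,0,0],[0,0,8,0,0,0,0],[0,0,3,0,0,0,0],[0,0,1,0,0,0,0],[0,0,0,0,0,0,0],[0,0,0,0,0,0,0]]]';python3 -m crank '[[[0,0,1,0,0,0,0],[0,0,0.7,0,0,0,0],[0,0,0,0,0,0,0],[0,0,0,0,0,0,0]]]'
```

```text
clock: 15.32
eef_pos: [0.597, 0.1937, 0.0302]
tool_rot: [0.083, 3.14, 0.0]
force: [-0.2, -0.4, -0.5]
opening: 0.0138
grasp_force: 29.9
clock: 15.82
eef_pos: [0.5969, 0.1937, 0.0288]
tool_rot: [0.083, 3.14, 0.0]
force: [-1.6, 0.2, 5.4]
opening: 0.0141
grasp_force: 29.9
```

Contact. Release and rise.

```bash
python3 -m crank '[[[0,0,-0.3,0,0,0,0.5],[0,0,0,0,0,0,0.5],[0,0,0,0,0,0,0.5],[0,0,-20,0,0,0,0.5],[0,0,-50,0,0,0,0.5],[0,0,-50,0,0,0,0.5],[0,0,-40,0,0,0,0.8],[0,0,0,0,0,0,0.8]]]'; python3 - <<'E'
from h import *
st(); im,P=cloud('wrist'); save('w7.png',im)
hsv=cv2.cvtColor(im,cv2.COLOR_RGB2HSV); H,S=hsv[...,0].astype(int),hsv[...,1]; Z=P[...,2]
red=(S>150)&(abs(P[...,1]-.194)<.08)&(abs(P[...,0]-.57)<.1)
for a,b in((-.002,.009),(.012,.017),(.05,.064),(.09,.105)):
    m=red&(Z>a)&(Z<b); p=P[m]; print(a,m.sum(),cv2.minAreaRect((p[:,:2]*1e3).astype(np.float32)) if m.sum()>3 else '')
go(.5326,.0125,.19,90.4)
E
```

```text
clock: 16.82
eef_pos: [0.5991, 0.1942, 0.1924]
tool_rot: [0.083, 3.133, 0.004]
force: [0.4, -0.2, -0.8]
opening: 0.062
grasp_force: 0.0
t 16.82 pos [0.5991 0.1942 0.1924] yaw y-axis 87.0 z [ 0.008  0.003 -1.   ] open 0.062 gf 0.0 F [ 0.4 -0.2 -0.8]
-0.002 3845 ((581.3660278320312, 194.85609436035156), (82.44233703613281, 104.7765884399414), 86.68389892578125)
0.012 693 ((590.3290405273438, 192.9507598876953), (39.97145462036133, 44.73497772216797), 87.20173645019531)
0.05 490 ((580.677001953125, 193.91262817382812), (39.137516021728516, 59.41875076293945), 87.43423461914062)
0.09 342 ((554.00927734375, 194.73475646972656), (38.97597122192383, 6.223944664001465), 87.5593490600586)
turn tz -0.06 shift tool [  66.1 -180.9   -0.5] norm 192.6
```

View pics/w7.png

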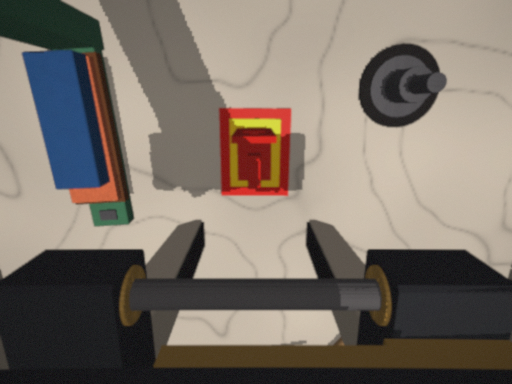

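The bracket stands centred on the mat at (256,155). Next is the block.

```bash
python3 -m crank '[[[10,-25,0,0,0,-0.06,1],[13,-40,0,0,0,0,1],[15,-45,0,0,0,0,1],[15,-40,0,0,0,0,1],[10,-22,0,0,0,0,1],[3,-9,0,0,0,0,1],[0,0,0,0,0,0,1]]]'; python3 - <<'E'
from h import *
st(); im,P=cloud('wrist'); 
hsv=cv2.cvtColor(im,cv2.COLOR_RGB2HSV); H,S=hsv[...,0].astype(int),hsv[...,1]; Z=P[...,2]
j=(abs(P[...,1])<.06)&(P[...,0]>.4)&(P[...,0]<.7)
for n,m in(('blk',j&(H>95)&(H<130)&(S>100)&(Z>.06)&(Z<.072)),('tile',j&(H<15)&(S>120)&(Z>.03)&(Z<.046))):
    p=P[m]; print(n,m.sum(),np.median(p[:,2]),cv2.minAreaRect((p[:,:2]*1e3).astype(np.float32)))
go(.5326,.0125,.05,90.4)
E
```

```text
clock: 17.75
eef_pos: [0.5303, 0.013, 0.1877]
tool_rot: [0.011, -3.14, -0.0]
force: [0.3, 0.7, -0.7]
opening: 0.0929
grasp_force: 0.0
t 17.75 pos [0.5303 0.013  0.1877] yaw y-axis 90.4 z [-0.002  0.    -1.   ] open 0.0929 gf 0.0 F [ 0.3  0.7 -0.7]
blk 5065 0.06602782528230194 ((532.48046875, 12.44849681854248), (44.38113784790039, 127.97979736328125), 89.23055267333984)
tile 690 0.04173751335677153 ((544.7388916015625, 11.791337966918945), (157.26478576660156, 55.29058837890625), 0.7588257193565369)
turn tz 0.001 shift tool [ -2.   -1.6 137.9] norm 137.9
```

```bash
python3 -m crank '[[[-2,-1,35,0,0,0,1],[0,0,40,0,0,0,1],[0,0,35,0,0,0,1],[0,0,20,0,0,0,1],[0,0,7,0,0,0,1],[0,0,0,0,0,0,0.7],[0,0,0,0,0,0,0.55],[0,0,0,0,0,0,0.3]]]' ; python3 -m crank '[[[0,0,0,0,0,0,0],[0,0,0,0,0,0,0],[0,0,0,0,0,0,0]]]' 25; python3 - <<'E'
from h import *
st()
E
```

```text
clock: 18.8
eef_pos: [0.5333, 0.012, 0.0524]
tool_rot: [-0.012, 3.14, 0.0]
force: [-0.2, 0.4, 0.5]
opening: 0.0676
grasp_force: 0.0
clock: 19.18
eef_pos: [0.5327, 0.0119, 0.0518]
tool_rot: [-0.011, 3.141, 0.0]
force: [-0.7, 0.6, 1.5]
opening: 0.0456
grasp_force: 25.0
t 19.18 pos [0.5327 0.0119 0.0518] yaw y-axis 90.4 z [ 0.  0. -1.] open 0.0456 gf 24.97 F [-0.7  0.6  1.5]
```

```bash
python3 -m crank '[[[0,0,-6,0,0,0,0],[0,0,-20,0,0,0,0],[0,0,-45,0,0,0,0],[0,0,-45,0,0,-0.098,0],[6,-25,-10,0,0,0,0],[8,-50,0,0,0,0,0],[8,-55,0,0,0,0,0],[8,-55,0,0,0,0,0]]]'; python3 -m crank '[[[8,-55,0,0,0,0,0],[5,-30,0,0,0,0,0],[2,-15,0,0,0,0,0],[0,0,0,0,0,0,0]]]';python3 - <<'E'
from h import *
st(); im,P=cloud('wrist'); save('w8.png',im); np.savez('/tmp/w8',im=im,P=P)
go(.516,-.351,.1,96)
E
```

```text
clock: 20.18
eef_pos: [0.5219, -0.1768, 0.1778]
tool_rot: [-0.166, 3.137, -0.0]
force: [0.7, 0.6, -1.0]
opening: 0.046
grasp_force: 25.0
clock: 20.68
eef_pos: [0.5176, -0.2765, 0.1774]
tool_rot: [0.164, -3.137, -0.001]
force: [0.1, 0.7, -0.5]
opening: 0.0455
grasp_force: 25.0
t 20.68 pos [ 0.5176 -0.2765  0.1774] yaw y-axis 96.0 z [-0.  0. -1.] open 0.0455 gf 25.0 F [ 0.1  0.7 -0.5]
turn tz 0.002 shift tool [ 10.  -75.7  77.3] norm 108.6
```

View pics/w8.png

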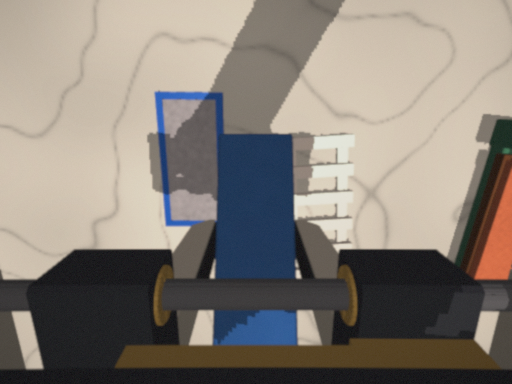

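The tray's left and top edges are visible, with corners at (157,93), (222,94) and (167,226). The block is held along it.

```bash
python3 - <<'E'
from h import *
d=np.load('/tmp/w8.npz'); im,P=d['im'],d['P']; hsv=cv2.cvtColor(im,cv2.COLOR_RGB2HSV); H,S=hsv[...,0].astype(int),hsv[...,1]
u,v=np.meshgrid(np.arange(512),np.arange(384))
m=(u>145)&(u<230)&(v>85)&(v<235)&(H>100)&(H<130)&(S>130)&(P[...,2]<.01)&(P[...,2]>.001)
p=P[m][:,:2]*1e3; print(m.sum(),np.median(P[m][:,2]))
r=cv2.minAreaRect(p.astype(np.float32)); print(r,cv2.boxPoints(r))
E
```

```text
1369 0.005068536539524271
((514.651611328125, -351.1986999511719), (155.45877075195312, 72.52598571777344), 5.425633907318115) [[ 433.84167 -322.44778]
 [ 440.69925 -394.64883]
 [ 595.46155 -379.94962]
 [ 588.604   -307.74857]]
```

```bash
python3 -m crank '[[[3,-25,10,0,0,0.01,0],[4,-30,25,0,0,0,0],[3,-16,35,0,0,0,0],[0,-4,35,0,0,0,0],[0,0,25,0,0,0,0],[0,0,10,0,0,0,0],[0,0,0,0,0,0,0]]]';python3 - <<'E'
from h import *
go(.515,-.351,.0165,95.4)
E
```

```text
clock: 21.6
eef_pos: [0.5167, -0.3499, 0.038]
tool_rot: [-0.155, 3.137, 0.002]
force: [-0.6, -0.2, -0.7]
opening: 0.0454
grasp_force: 25.0
turn tz 0.004 shift tool [ 1.8 -0.9 21.5] norm 21.6
```

```bash
python3 -m crank '[[[1.8,-1,10,0,0,0,0],[0,0,6,0,0,0,0],[0,0,3,0,0,0,0],[0,0,1,0,0,0,0],[0,0,0,0,0,0,0],[0,0,0,0,0,0,0]]]';python3 -m crank '[[[0,0,1,0,0,0,0],[0,0,0.7,0,0,0,0],[0,0,0,0,0,0,0],[0,0,0,0,0,0,0]]]'
```

```text
clock: 22.35
eef_pos: [0.5133, -0.3534, 0.0176]
tool_rot: [0.149, -3.138, 0.001]
force: [2.4, -0.6, 3.8]
opening: 0.0457
grasp_force: 25.0
clock: 22.85
eef_pos: [0.5136, -0.3533, 0.0159]
tool_rot: [-0.15, 3.138, -0.001]
force: [2.3, -0.8, 3.6]
opening: 0.0458
grasp_force: 25.0
```

```bash
python3 -m crank '[[[0,0,0.8,0,0,0,0],[0,0,0,0,0,0,0],[0,0,0,0,0,0,0]]]'
```

```text
clock: 23.22
eef_pos: [0.5137, -0.3533, 0.0156]
tool_rot: [-0.149, 3.138, -0.001]
force: [2.2, -0.5, 5.3]
opening: 0.0458
grasp_force: 25.0
```

```bash
python3 -m crank '[[[0,0,0,0,0,0,0.75],[0,0,0,0,0,0,0.75],[0,0,0,0,0,0,0.75],[0,0,0,0,0,0,0.75],[0,0,-20,0,0,0,0.75],[0,0,-50,0,0,0,0.75],[0,0,-50,0,0,0,0.75],[0,0,-50,0,0,0,1]]]'; python3 -m crank '[[[0,0,0,0,0,0,1]]]'; python3 - <<'E'
from h import *
st(); im,P=cloud('wrist'); save('w9.png',im)
hsv=cv2.cvtColor(im,cv2.COLOR_RGB2HSV); H,S=hsv[...,0].astype(int),hsv[...,1]; Z=P[...,2]
b=(H>100)&(H<130)&(S>100)&(P[...,1]<-.25)
for a,c in((.001,.01),(.022,.036)):
    p=P[b&(Z>a)&(Z<c)]; print(len(p),np.median(p[:,2]),cv2.minAreaRect((p[:,:2]*1e3).astype(np.float32)))
go(.5455,.012,.2,90.5)
E
```

```text
clock: 24.22
eef_pos: [0.5132, -0.3529, 0.1865]
tool_rot: [0.149, -3.137, -0.0]
force: [0.8, -1.1, 0.1]
opening: 0.0754
grasp_force: 0.0
clock: 24.35
eef_pos: [0.5158, -0.3549, 0.1899]
tool_rot: [-0.149, 3.13, -0.009]
force: [0.1, 0.1, -0.1]
opening: 0.0853
grasp_force: 0.0
t 24.35 pos [ 0.5158 -0.3549  0.1899] yaw y-axis 95.4 z [ 0.008 -0.006 -1.   ] open 0.0853 gf 0.0 F [ 0.1  0.1 -0.1]
1820 0.005073247870366421 ((515.2020263671875, -351.1876525878906), (156.0565948486328, 72.77429962158203), 5.629304885864258)
4274 0.029021790372738193 ((517.0496215820312, -353.41400146484375), (129.71734619140625, 45.80739212036133), 5.073212146759033)
turn tz 0.086 shift tool [-34.5 365.3 -13.8] norm 367.2
```

View pics/w9.png

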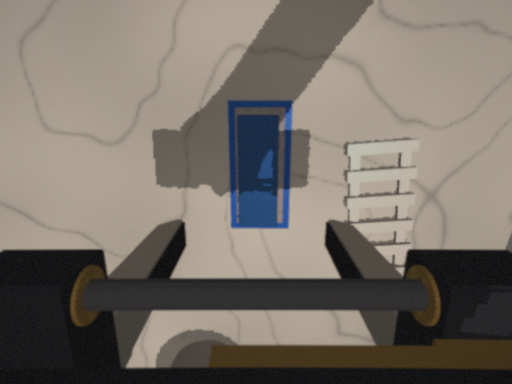

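The block lies centred on the tray at (260,165), within 3 mm. Next is the plaque.

```bash
python3 -m crank '[[[-3,25,-3,0,0,-0.0,1],[-4,45,-3,0,0,0.086,1],[-5,55,-3,0,0,0,1],[-5,55,-3,0,0,0,1],[-5,55,-2,0,0,0,1],[-5,55,0,0,0,0,1],[-4,45,0,0,0,0,1],[-3,22,0,0,0,0,1]]]'; python3 -m crank '[[[0,8,0,0,0,0,1],[0,0,0,0,0,0,1]]]'; python3 - <<'E'
from h import *
st(); im,P=cloud('wrist'); save('w10.png',im)
hsv=cv2.cvtColor(im,cv2.COLOR_RGB2HSV); H,S=hsv[...,0].astype(int),hsv[...,1]; Z=P[...,2]
m=(abs(P[...,1])<.06)&(P[...,0]>.4)&(P[...,0]<.7)&(H<15)&(S>120)&(Z>.036)&(Z<.046)
p=P[m]; print(m.sum(),np.median(p[:,2]),cv2.minAreaRect((p[:,:2]*1e3).astype(np.float32)),np.percentile(p,[1,99],axis=0))
m=(Z>.009)&(Z<.015)&(P[...,1]<-.1)&(P[...,1]>-.27); p=P[m]; print('rack',m.sum(),cv2.minAreaRect((p[:,:2]*1e3).astype(np.float32)))
go(.5455,.012,.028,90.4)
E
```

```text
clock: 25.4
eef_pos: [0.5359, 0.0105, 0.1973]
tool_rot: [0.025, -3.137, -0.004]
force: [0.3, -0.7, 0.2]
opening: 0.0932
grasp_force: 0.0
clock: 25.65
eef_pos: [0.537, 0.013, 0.1982]
tool_rot: [0.016, -3.139, 0.0]
force: [0.2, -0.7, -0.5]
opening: 0.093
grasp_force: 0.0
t 25.65 pos [0.537  0.013  0.1982] yaw y-axis 90.6 z [-0.003 -0.    -1.   ] open 0.093 gf 0.0 F [ 0.2 -0.7 -0.5]
5738 0.04200808010069759 ((545.8006591796875, 11.232671737670898), (148.2733917236328, 52.06461715698242), 0.5137346386909485) [[ 0.47301972 -0.01420483  0.04037128]
 [ 0.61809514  0.03660077  0.04363943]]
rack 4635 ((557.3699951171875, -197.3318634033203), (180.8544921875, 84.2267837524414), 9.32607364654541)
turn tz 0.002 shift tool [ -8.5   0.3 170.4] norm 170.6
```

View pics/w10.png

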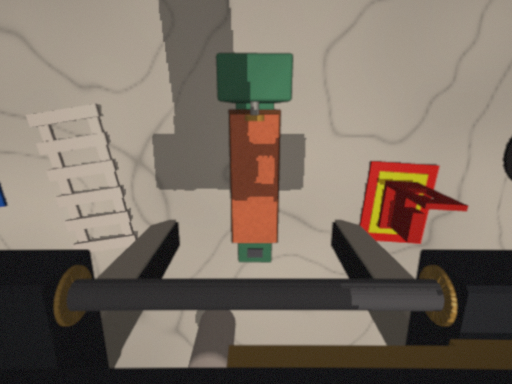

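The plaque (255,175) is clear between the fingers.

```bash
python3 -m crank '[[[-6,-1,40,0,0,0,1],[-3,-0.5,45,0,0,0,1],[0,0,42,0,0,0,1],[0,0,27,0,0,0,1],[0,0,14,0,0,0,1],[0,0,5,0,0,0,1],[0,0,0,0,0,0,1]]]' ; python3 - <<'E'
from h import *
st(); go(.5458,.0113,.024,90.4)
E
```

```text
clock: 26.58
eef_pos: [0.5477, 0.0107, 0.0266]
tool_rot: [-0.014, 3.14, -0.0]
force: [0.4, -0.2, 0.3]
opening: 0.0929
grasp_force: 0.0
t 26.57 pos [0.5477 0.0107 0.0266] yaw y-axis 90.5 z [ 0.001 -0.    -1.   ] open 0.0929 gf 0.0 F [ 0.4 -0.2  0.3]
turn tz 0.002 shift tool [1.9 0.6 2.6] norm 3.3
```

```bash
python3 -m crank '[[[2,0.5,2.5,0,0,0,0.75],[0,0,0,0,0,0,0.6],[0,0,0,0,0,0,0],[0,0,0,0,0,0,0],[0,0,0,0,0,0,0],[0,0,0,0,0,0,0]]]' 35; python3 -m crank '[[[0,0,0,0,0,0,0]]]'; python3 - <<'E'
from h import *
st()
E
```

```text
clock: 27.32
eef_pos: [0.5453, 0.0117, 0.0238]
tool_rot: [-0.015, 3.141, 0.0]
force: [-0.7, 0.4, 2.6]
opening: 0.0574
grasp_force: 35.0
clock: 27.45
eef_pos: [0.5453, 0.0117, 0.0238]
tool_rot: [-0.015, 3.141, 0.0]
force: [-0.1, 0.6, 3.6]
opening: 0.0574
grasp_force: 35.0
t 27.45 pos [0.5453 0.0117 0.0238] yaw y-axis 90.5 z [ 0.  0. -1.] open 0.0574 gf 35.0 F [-0.1  0.6  3.6]
```

```bash
python3 -m crank '[[[0,0,-6,0,0,0,0],[0,0,-20,0,0,0,0],[0,0,-40,0,0,0,0],[0,0,-24,0,0,-0.06,0],[2,-25,0,0,0,-0.06,0],[5,-45,0,0,0,-0.035,0],[5,-50,0,0,0,0,0],[5,-45,0,0,0,0,0]]]'; python3 -m crank '[[[3,-25,10,0,0,0,0],[0,-10,20,0,0,0,0],[0,0,20,0,0,0,0],[0,0,5,0,0,0,0],[0,0,0,0,0,0,0]]]'; python3 - <<'E'
from h import *
st(); go(.5574,-.1972,.0165,99.4)
E
```

```text
clock: 28.45
eef_pos: [0.5506, -0.1562, 0.1132]
tool_rot: [0.256, -3.13, 0.001]
force: [0.0, 0.0, -2.8]
opening: 0.0574
grasp_force: 35.0
clock: 29.08
eef_pos: [0.5539, -0.1878, 0.0579]
tool_rot: [0.26, -3.129, -0.002]
force: [0.4, -0.2, -2.4]
opening: 0.0572
grasp_force: 35.0
t 29.07 pos [ 0.5539 -0.1878  0.0579] yaw y-axis 99.5 z [-0.002  0.001 -1.   ] open 0.0572 gf 35.0 F [ 0.4 -0.2 -2.4]
turn tz 0.002 shift tool [-2.  -9.9 41.3] norm 42.6
```

```bash
python3 -m crank '[[[-2,-9,0,0,0,0,0],[0,-1,18,0,0,0,0],[0,0,12,0,0,0,0],[0,0,5,0,0,0,0],[0,0,2,0,0,0,0],[0,0,0,0,0,0,0],[0,0,0,0,0,0,0]]]'; python3 - <<'E'
from h import *
st(); go(.5574,-.1972,.0160,99.4)
E
```

```text
clock: 29.95
eef_pos: [0.5581, -0.1988, 0.0219]
tool_rot: [-0.258, 3.13, -0.001]
force: [0.1, -0.8, -1.6]
opening: 0.0575
grasp_force: 35.0
t 29.95 pos [ 0.5581 -0.1988  0.0219] yaw y-axis 99.4 z [ 0.001 -0.    -1.   ] open 0.0575 gf 35.0 F [ 0.1 -0.8 -1.6]
turn tz 0.0 shift tool [0.4 1.7 5.9] norm 6.2
```

```bash
python3 -m crank '[[[0,1.5,3,0,0,0,0],[0,0,1.5,0,0,0,0],[0,0,0,0,0,0,0],[0,0,0,0,0,0,0]]]'; python3 -m crank '[[[0,0,0.7,0,0,0,0],[0,0,0.5,0,0,0,0],[0,0,0,0,0,0,0],[0,0,0,0,0,0,0]]]'
```

```text
clock: 30.45
eef_pos: [0.5575, -0.1973, 0.0171]
tool_rot: [-0.258, 3.131, -0.0]
force: [0.6, 0.2, -2.2]
opening: 0.0577
grasp_force: 35.0
clock: 30.95
eef_pos: [0.5575, -0.1972, 0.0159]
tool_rot: [0.258, -3.131, 0.0]
force: [0.1, -0.2, -2.7]
opening: 0.0575
grasp_force: 35.0
```

```bash
python3 -m crank '[[[0,0,0.7,0,0,0,0],[0,0,0,0,0,0,0],[0,0,0,0,0,0,0]]]';  python3 -m crank '[[[0,0,0.7,0,0,0,0],[0,0,0,0,0,0,0],[0,0,0,0,0,0,0]]]'
```

```text
clock: 31.32
eef_pos: [0.5576, -0.1973, 0.0158]
tool_rot: [-0.258, 3.131, -0.0]
force: [-2.0, 0.1, 5.2]
opening: 0.0576
grasp_force: 35.0
clock: 31.7
eef_pos: [0.5575, -0.1973, 0.0157]
tool_rot: [-0.258, 3.131, -0.0]
force: [-3.2, 0.3, 8.9]
opening: 0.0575
grasp_force: 35.0
```

Contact. Release, rise and check everything.

```bash
python3 -m crank '[[[0,0,-0.5,0,0,0,0.85],[0,0,0,0,0,0,0.85],[0,0,0,0,0,0,0.85],[0,0,0,0,0,0,0.85],[0,0,-20,0,0,0,0.85],[0,0,-50,0,0,0,0.85],[0,0,-60,0,0,0,0.85],[0,0,-50,0,0,0,0.85]]]'; python3 -m crank '[[[0,0,0,0,0,0,0.85],[0,0,0,0,0,0,0.85],[0,0,0,0,0,0,0.85]]]'; python3 - <<'E'
from h import *
st(); im,P=cloud('wrist'); save('w11.png',im)
hsv=cv2.cvtColor(im,cv2.COLOR_RGB2HSV); H,S=hsv[...,0].astype(int),hsv[...,1]; Z=P[...,2]
m=(P[...,1]<-.1)&(P[...,1]>-.28)&(H<15)&(S>120)&(Z>.028)&(Z<.04)
p=P[m]; print(m.sum(),np.median(p[:,2]),cv2.minAreaRect((p[:,:2]*1e3).astype(np.float32)))
E
```

```text
clock: 32.7
eef_pos: [0.5578, -0.1973, 0.1972]
tool_rot: [-0.258, 3.13, -0.001]
force: [0.4, 0.1, 0.4]
opening: 0.0788
grasp_force: 0.0
clock: 33.08
eef_pos: [0.5564, -0.1968, 0.193]
tool_rot: [0.258, -3.127, -0.002]
force: [-0.2, -0.1, -0.4]
opening: 0.0791
grasp_force: 0.0
t 33.08 pos [ 0.5564 -0.1968  0.193 ] yaw y-axis 99.4 z [-0.004  0.001 -1.   ] open 0.0791 gf 0.0 F [-0.2 -0.1 -0.4]
5850 0.03402180381947395 ((557.61328125, -198.28768920898438), (147.46583557128906, 52.02751541137695), 9.342042922973633)
```

View pics/w11.png

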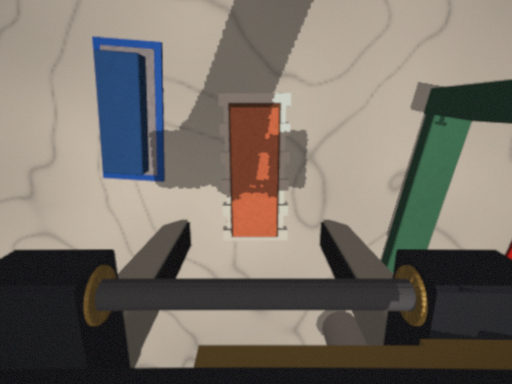

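The plaque lies centred on the rack at (255,170), and the block is in place on the tray at (125,110).

```bash
python3 - <<'E'
from h import *
print(sign_off())
E
```

```text
the job is handed in; nothing more can be done
None
```

The weight, bracket, block and plaque were each set down softly and released in the required order, all within about 3 mm of centre where measured (the weight was judged by eye); the bottle was never approached, and I handed the job in at about 33 s but got no verdict back.

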